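# Dock the battery take-back caddy and open its child-safe drop mouth

### The job

Move the battery take-back caddy into the cradle on the counter: set it down there gently, fully home (either way round), and let go of it. Then open its child-safe drop mouth: push the knob on its lid in and turn it counter-clockwise past its safety stop, on until the mouth is fully open, and let the knob spring back up. Do not open it before the caddy stands in the cradle, and leave the other things on the counter where they are.

Things in the scene. Friction and masses are not known exactly. Their poses are not given: they have to be found in the camera images.
- caddy: white plastic box, grey lid, 170 (its x) x 110 (y) x 75 mm high to the lid's top, loose, about 0.67 kg; origin at the centre of its underside, z up. On the lid: a black bridge-shaped carrying handle near the -x end, a black knob at x +30, y -20 mm, and a 30 x 32 mm drop mouth at x +30, y +28 mm, shut from below by a steel shutter that turns with the knob
- handle_grip (a point): grip point on the carrying handle, at x -50, y 0, z +99 mm in the caddy's frame, with the caddy's axes, near its centre of mass. The handle's bar runs along the caddy's y: 70 mm long, 16 mm thick along x, its top 111 and its underside 91 mm above the caddy's underside. The clear gap between bar and knob is over 35 mm
- knob_grip (a point): grip point on the knob's vertical axis, 116 mm above the caddy's underside (41 above the lid) with the knob up. Grip: bar 46 mm long (point's x), 14 thick (y), its top 51 mm above the lid, on a 52 mm wide skirt 12 to 18 mm above the lid. The point turns with the knob; x points along the bar to a steel lug 38 mm off the axis; at knob_turn 0 it lies 0.7 rad clockwise of the caddy's x
- knob_turn (a joint): turn of the knob (rad), 0 to 1.35, growing counter-clockwise seen from above; starts between 0 and 0.2; stays where it is left (friction about 0.03 N m). Unless the knob is pushed in, its lug runs against the safety stop at about 0.5; pushed in it passes beneath the stop, and is clear beyond it from about 0.9. The drop mouth is fully open from about 1.1.
- knob_press (a joint): how far the knob is pushed in (m), 0 up to 0.008 fully in; a spring pushes it back up (3 N at rest, 9 N fully in). It must be in by at least 0.0055 to pass the stop.
- mouth (a point): centre of the drop mouth at the lid's top, on the caddy, with the caddy's axes.
- cradle: dark steel tray, fixed, 190 mm (its x) by 130 mm (its y) at the base, with a low rim that flares outwards to 27 mm above the counter; inside 178 x 118 mm, 4 mm of play each side; its floor is 5 mm thick. Origin at the centre of its underside on the counter, z up. The caddy docks with its long side along the cradle's x; its origin then lies 5 mm above the cradle's origin.
- parcel: bystander: cardboard box 90 x 140 x 60 mm, origin at the centre of its underside
- pen_cup: bystander: dark steel cup 70 mm wide, 95 mm high, origin at the centre of its underside
- leaflets: bystander: stack of leaflets 150 x 210 x 22 mm, origin at the centre of its underside
- stapler: bystander: stapler 130 x 34 x 39 mm, origin at the centre of its underside
Not all that is in view belongs to the job. Of the things that look like the cradle, the largest one is meant.

How it is judged:
By the outcome, as a careful person would: the job done as asked, in the order asked, and still so for the second after the job is handed in, with the robot touching nothing.
It also fails if it takes over 58 s, if anything falls off the work surface, if the arm or the gripper's body presses on something with over 40 N, if the wrist force passes 120 N, or if a joint passes its speed limit or range.

### The arm

A 7-joint arm with a two-finger parallel gripper is mounted at the origin on the work surface. World frame = base frame: x ahead of the robot, y to its left, z up, the work surface at z = 0. Lengths are in m, angles in rad, forces in N, time in s.
With the tool pointing down it reaches from about 0.425 to 0.875 m from the base axis. Payload 4.7 kg.
Tool frame: the origin (TCP) lies on the centre line of the jaws, within the pads' length; the fingertips stand ahead of it and the grasp point (between the pads) lies 2 mm behind it (nose_length is the z of the fingertips in the tool frame, in m); z points along the fingers, y is the line along which they close (so a half turn about z gives the same grasp; the last joint's range is limited). The gripper opens to 87 mm and grips with 3 to 60 N. Pads are 19 mm wide; open, the fingers measure 117 mm over their backs; the gripper's body (75 mm by 190 mm) begins 51 mm behind the grasp point.
Start: joints at [-1.116, 0.321, -0.07, 1.45, 0.023, 1.371, -0.057], TCP at [0.277, 0.588, 0.24] pointing down, gripper open.
Joint ranges: [-2.86, 2.86], [-0.3, 2.09], [-1.38, 1.24], [0.06, 2.45], [-1.56, 4.7], [0.09, 2.05], [-2.69, 2.69]. Speed limits (rad/s): [2.57, 2.57, 3.14, 3.14, 3.14, 3.14, 3.14].

### API

Orientations are given as a rotation vector (axis times angle).
In Python, from bench import * gives the robot as it stands.
- The arm moves only by the tool send_rows, never from a script. Its arguments are lists of equal length, an entry for each row: "xyz": the shift along the tool's x, y, z in mm, a list of three; "dr": the turn, a rotation vector about the tool's x, y, z in rad, a list of three. A call has exactly 10 rows; each row is the pose to reach, as a shift and turn from the pose commanded when the call began, along the tool's axes at that moment; what a row does not reach only later rows make up. A row lasts 1/12 s, in which the tool goes at most 41.7 mm and 7.16 degrees, less where a joint would pass 70% of its speed; a pose out of reach is approached as far as the arm can. A call with a gripper value outside its range is refused whole. "jaw" is the finger opening in mm, from 0 to 87, set as the call begins (left out, the last holds). The fingers move at their own pace and stop on an object; "grip_force" is the grip in N (left out, the last holds). Time passes only in rows, so rows that repeat a pose let the fingers close, or fill a call up. It gives the time, the measured TCP pose, the force, the opening and the grip force at its end, in the units of the state.
- get_state(): the state, without advancing time (a new reading comes with each control period).
- get_image(name): name is "scene" or "top" or "wrist"; returns the picture (400x640x3 uint8, red, green, blue); there is no depth.
- calibration(name): a dict with "vfov" (degrees; the focal length in pixels is half the picture's height over the tangent of half this angle, whatever the lens; pixels are square), "cx", "cy" (the principal point, pixels), "k1" (the pictures are not rectified: a ray, as slopes to the right and down, at radius r is drawn at 1 + k1 r^2 times it, then the intrinsics apply), "rvec" (rotation vector, rad) and "tvec" (3), from world to camera coordinates, as OpenCV has them; the wrist camera has in their place "hand_eye" (4x4, takes a point from camera to tool coordinates, whose origin is the TCP and whose axes are the flange's). Camera axes: x right, y down, z forward; pixel columns grow to the right and rows downward; lengths in m; the calibration is good to about 2 mm. A picture is of the moment at which its call begins: read the wrist's pose just before it. calibration takes no time and is no camera call.
- close_job(): hands the job in; it is judged then, once.
The state is a dict: "time": time; "joint_positions": joint angles; "qd": joint speeds; "joint_torque": joint torques, N m; "position": TCP position; "tool_rot": TCP orientation; "ft_force": force on the tool from outside, world axes, zero at the start; "torque": the same for the moment, N m; "grip_width": opening from 0.0 (shut) to 1.0 (fully open); "grip_force": force on a finger pad.
Only numpy, scipy, OpenCV 4.12 (cv2) and the standard library are available. Lean on these libraries where they do the work, as an engineer would, in place of code of your own. Each camera call takes 0.05 s, during which the arm holds its last target. There are 200 camera calls.

## Working session

There is one attempt and no reset: what is moved stays moved. The work goes in short steps, Python scripts to look and compute and a tool call to move; the robot and the scene stay as the last step left them, time stands still between calls to the robot, and variables do not carry over. Pictures are saved under pics/ and viewed, at most 10 in all, crops included, and the job is handed in when it is done.

Besides the shell and the picture viewer there is one more tool, called after "Request:" by a JSON object that holds its "fn" and its "kwargs". send_rows: Moves the arm, as the interface text tells. Its arguments: {"type":"object","properties":{"xyz":{"type":"array"},"dr":{"type":"array"},"jaw":{"type":"number"},"grip_force":{"type":"number"}},"required":["xyz","dr"]}

```bash
mkdir -p pics; ls; python3 - <<'E'
from bench import *
import cv2
s=get_state();print({k:s[k] for k in('time','position','tool_rot','grip_width','ft_force')}, [k for k in s])
for n in('top','scene'):
    cv2.imwrite(f'pics/{n}0.png',get_image(n)[:,:,::-1]); print(calibration(n))
print(calibration('wrist'))
E
```

```text
pics
{'time': 0.0, 'position': array([0.27715902, 0.58737527, 0.23847311]), 'tool_rot': array([-6.86695267e-01, -3.06533260e+00,  2.92448362e-03]), 'grip_width': 1.000389140478225, 'ft_force': array([ 0.19071874,  0.04216139, -0.12188304])} ['time', 'joint_positions', 'qd', 'joint_torque', 'position', 'tool_rot', 'ft_force', 'torque', 'grip_force', 'grip_width']
{'vfov': 51.16541176180835, 'cx': 319.91151669671683, 'cy': 200.24747972399717, 'k1': -0.016151628607239194, 'rvec': array([ 2.13413814, -2.12627062,  0.18532196]), 'tvec': array([-0.03929368,  0.56043512,  1.32063038])}
{'vfov': 47.9053273959951, 'cx': 324.6882277601671, 'cy': 203.97966519320101, 'k1': -0.010558988591760386, 'rvec': array([ 1.45264772,  2.33354052, -0.72245049]), 'tvec': array([ 0.263805  , -0.31288662,  1.85769234])}
{'vfov': 65.63675512504793, 'cx': 321.88740129091826, 'cy': 199.49571018956186, 'k1': -0.062379713228119936, 'hand_eye': array([[ 1.00806064e-03, -9.64731115e-01, -2.63235370e-01,
         7.20029255e-02],
       [ 9.99999159e-01,  1.18735775e-03, -5.22046777e-04,
         2.40117590e-04],
       [ 8.16189326e-04, -2.63234622e-01,  9.64731500e-01,
        -1.44689538e-01],
       [ 0.00000000e+00,  0.00000000e+00,  0.00000000e+00,
         1.00000000e+00]])}
```

View pics/top0.png

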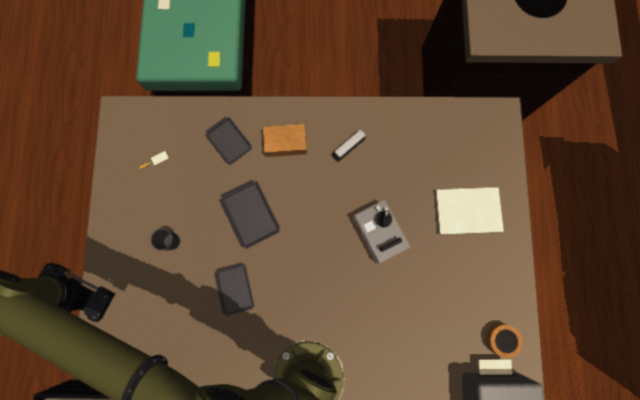

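View pics/scene0.png

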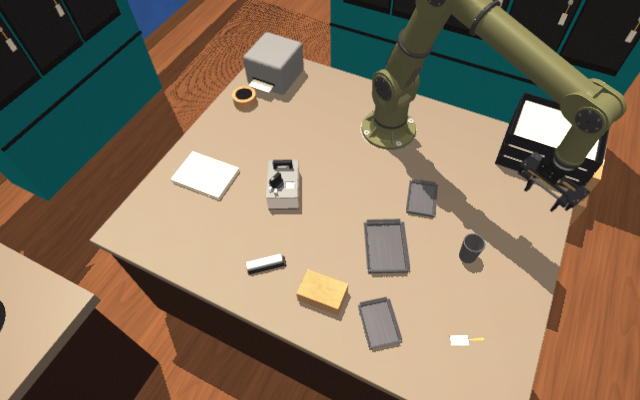

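The top view shows the caddy at about (380,232), with its handle at (390,244) and knob at (383,215). The largest tray, the cradle, is at (250,213). I'll enlarge that area to read the corners.

```bash
cat > h.py <<'E'
from bench import *
import cv2, numpy as np
from scipy.spatial.transform import Rotation as R
def K(c):
    f=200/np.tan(np.radians(c['vfov']/2)); return np.array([[f,0,c['cx']],[0,f,c['cy']],[0,0,1.]])
def cam(n,s=None):
    c=calibration(n)
    if n=='wrist':
        T=np.eye(4);T[:3,:3]=R.from_rotvec(s['tool_rot']).as_matrix();T[:3,3]=s['position'];T=T@c['hand_eye']
        Rw=T[:3,:3].T;t=-Rw@T[:3,3]
    else: Rw=R.from_rotvec(c['rvec']).as_matrix();t=np.array(c['tvec'])
    return K(c),np.array([c['k1'],0,0,0.]),Rw,t
def pix2w(C,uv,z):
    k,d,Rw,t=C
    p=cv2.undistortPoints(np.array(uv,float).reshape(-1,1,2),k,d).reshape(-1,2)
    r=np.c_[p,np.ones(len(p))]@Rw; o=-Rw.T@t
    z=np.broadcast_to(z,len(p)); return o+r*((z-o[2])/r[:,2])[:,None]
def w2pix(C,P):
    k,d,Rw,t=C
    return cv2.projectPoints(np.array(P,float).reshape(-1,1,3),cv2.Rodrigues(Rw)[0],t,k,d)[0].reshape(-1,2)
def delta(s,xyz,yaw):
    """shift (mm, tool axes) and dr to reach TCP at xyz, pointing down, tool y along heading yaw (nearest half turn)"""
    Rt=R.from_rotvec(s['tool_rot']); best=None
    for a in(0,np.pi):
        y=np.array([np.cos(yaw+a),np.sin(yaw+a),0]);z=np.array([0,0,-1.]);x=np.cross(y,z)
        dr=(Rt.inv()*R.from_matrix(np.c_[x,y,z])).as_rotvec()
        if best is None or np.linalg.norm(dr)<np.linalg.norm(best): best=dr
    return (Rt.inv().apply(np.array(xyz)-s['position'])*1000).round(1),best.round(3)
E
python3 - <<'E'
import cv2
a=cv2.imread('pics/top0.png')
b=cv2.resize(a[170:275,205:425],None,fx=3.6,fy=3.6,interpolation=cv2.INTER_CUBIC)
cv2.imwrite('pics/crop1.png',b)
E
```

```text
(no output)
```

View pics/crop1.png

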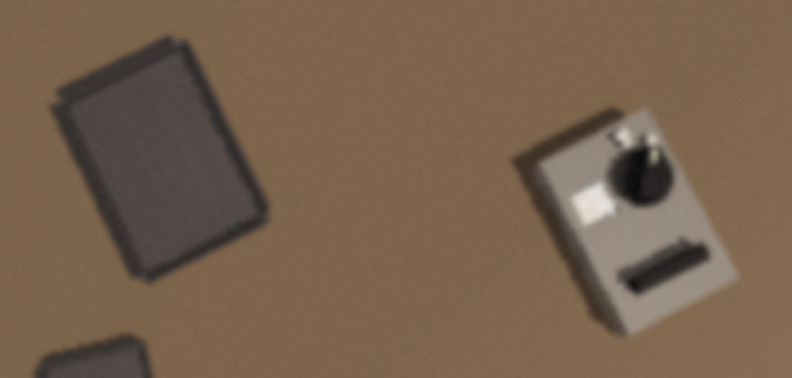

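The crop shows the lid corners at about (538,163), (648,108), (738,278) and (625,335), with the knob at (640,175) and the handle bar at (667,268). The cradle rim corners are at about (55,100), (178,40), (267,210) and (143,280).

```bash
python3 - <<'E'
from h import *
C=cam('top'); f=lambda l:np.array(l)/3.6+[205,170]-.36
q=pix2w(C,f([(538,163),(648,108),(738,278),(625,335)]),.075)
print(q.round(3),[np.linalg.norm(q[i]-q[i-1]).round(3) for i in range(4)],q.mean(0))
d=(q[0]+q[1]-q[2]-q[3]);y=np.arctan2(d[1],d[0]);print('yaw',y)
c=q.mean(0);Rz=R.from_euler('z',y);g=c+Rz.apply([-.05,0,0]);print('grip',g, 'bar px', pix2w(C,f([(667,268)]),.111))
r=pix2w(C,f([(57,97),(180,39),(267,210),(143,280)]),.022)
print(r.round(3),[np.linalg.norm(r[i]-r[i-1]).round(3) for i in range(4)],r.mean(0))
d=(r[0]+r[1]-r[2]-r[3]);yc=np.arctan2(d[1],d[0]);print('yaw',yc)
s=get_state();print(R.from_rotvec(s['tool_rot']).as_matrix().round(3))
print(delta(s,[g[0],g[1],.24],y+np.pi/1))
E
```

```text
[[ 0.509 -0.147  0.075]
 [ 0.559 -0.245  0.075]
 [ 0.408 -0.321  0.075]
 [ 0.358 -0.221  0.075]] [np.float64(0.168), np.float64(0.111), np.float64(0.169), np.float64(0.112)] [ 0.4582768  -0.23346976  0.075     ]
yaw 0.46035481704954595
grip [ 0.41348205 -0.25568306  0.075     ] bar px [[ 0.41369393 -0.25287337  0.111     ]]
[[0.577 0.296 0.022]
 [0.632 0.183 0.022]
 [0.472 0.098 0.022]
 [0.407 0.21  0.022]] [np.float64(0.19), np.float64(0.126), np.float64(0.182), np.float64(0.129)] [0.52193959 0.1969539  0.022     ]
yaw 0.4782607341999847
[[-0.904  0.427 -0.001]
 [ 0.427  0.904 -0.002]
 [-0.    -0.002 -1.   ]]
(array([-4.830e+02, -7.044e+02, -2.000e-01]), array([-0.002,  0.001,  0.67 ]))
```

```bash
python3 - <<'E'
from h import *
s=get_state();print(delta(s,[.50,.20,.28],.47))
E
```

```text
(array([-366.8, -255.4,  -40.9]), array([-0.002,  0.001,  0.66 ]))
```

Request:
{"fn": "send_rows", "kwargs": {"xyz": [[-20,-14,-4],[-54,-37,-8],[-90,-62,-12],[-125,-87,-16],[-160,-111,-20],[-195,-136,-24],[-230,-160,-28],[-265,-184,-32],[-300,-208,-36],[-335,-233,-40]], "dr": [[0,0,0.05],[0,0,0.12],[0,0,0.19],[0,0,0.26],[0,0,0.33],[0,0,0.4],[0,0,0.47],[0,0,0.54],[0,0,0.6],[0,0,0.66]], "jaw": 60, "grip_force": 30}}

```text
time: 0.93
position: [0.4761, 0.2415, 0.2786]
tool_rot: [-1.647, -2.675, -0.0]
ft_force: [0.6, 0.1, 0.4]
grip_width: 0.695
grip_force: 0.0
```

```bash
python3 - <<'E'
from h import *
s=get_state();print(s['time'],s['position'],np.abs(s['qd']).max(),s['joint_positions'].round(2))
print(delta(s,[.413,-.255,.25],.46))
print(delta(s,[.48,.17,.25],.46))
cv2.imwrite('pics/w1.png',get_image('wrist')[:,:,::-1]); np.save('s1.npy',np.r_[s['position'],s['tool_rot']])
E
```

```text
0.9333 [0.4761359  0.24154522 0.27856873] 0.4895879790857889 [-0.75  0.05  0.24  1.69 -0.01  1.4  -0.04]
(array([-414.9, -280. ,   28.5]), array([-0.   , -0.   ,  0.007]))
(array([-65.6, -28.8,  28.6]), array([-0.   , -0.   ,  0.007]))
```

View pics/w1.png

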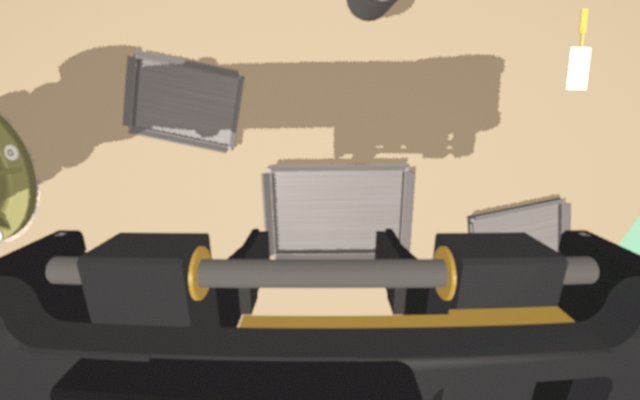

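The wrist view shows the cradle's inner floor at roughly (273..405, 170..250). I'll overlay the estimated model on an enlarged crop.

```bash
python3 - <<'E'
from h import *
v=np.load('s1.npy');C=cam('wrist',dict(position=v[:3],tool_rot=v[3:]))
a=cv2.imread('pics/w1.png');k=4
b=cv2.resize(a[150:280,240:440],None,fx=k,fy=k,interpolation=cv2.INTER_CUBIC)
Rz=R.from_euler('z',.478)
for (l,w,z,c) in((.178,.118,.005,(0,255,0)),(.190,.130,0.0,(0,0,255))):
    P=np.array([[sx*l/2,sy*w/2,z] for sx,sy in((1,1),(1,-1),(-1,-1),(-1,1))])
    p=w2pix(C,Rz.apply(P)+[.522,.197,0]);print(p.round(1))
    cv2.polylines(b,[((p-[240,150])*k).astype(int)],True,c,1)
cv2.imwrite('pics/w1c.png',b)
E
```

```text
[[401.8 170.2]
 [397.  249.6]
 [276.  250.8]
 [271.7 171.4]]
[[405.4 165.2]
 [400.  251.9]
 [272.6 253.1]
 [267.7 166.5]]
```

View pics/w1c.png

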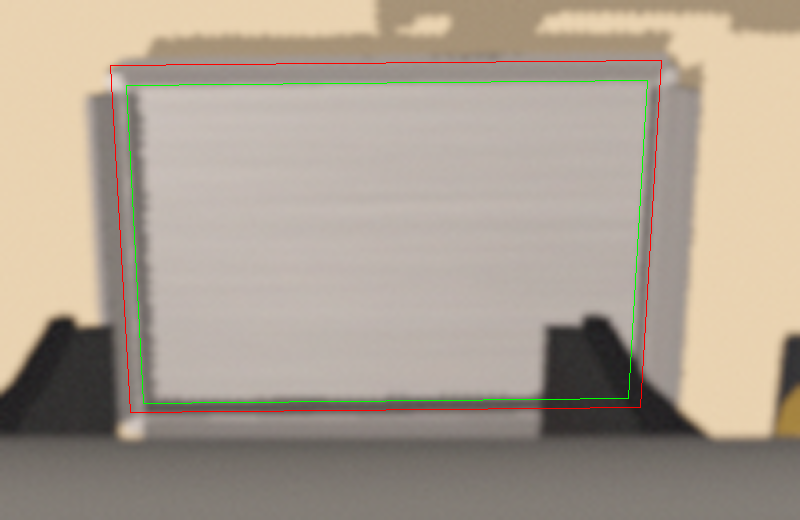

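The overlay fits, except that the true cradle lies about 1.5 px (2 mm) further along its +x. I'll take the cradle at (0.5238, 0.198) with yaw 0.478. Next I move above the handle.

Request:
{"fn": "send_rows", "kwargs": {"xyz": [[-15,-10,0],[-45,-30,0],[-77,-52,0],[-109,-74,0],[-141,-96,0],[-173,-118,0],[-205,-140,0],[-237,-162,0],[-269,-184,0],[-301,-205,0]], "dr": [[0,0,0],[0,0,0],[0,0,0],[0,0,0],[0,0,0],[0,0,0],[0,0,0],[0,0,0],[0,0,0],[0,0,0]]}}

```text
time: 1.82
position: [0.4279, -0.1184, 0.2782]
tool_rot: [-1.639, -2.679, -0.001]
ft_force: [0.7, -0.2, -0.1]
grip_width: 0.686
grip_force: 0.0
```

Request:
{"fn": "send_rows", "kwargs": {"xyz": [[-32,-21,0],[-64,-42,0],[-90,-60,0],[-106,-70,0],[-114,-75,0],[-114,-75,0],[-114,-75,10],[-114,-75,20],[-114,-75,28],[-114,-75,28]], "dr": [[0,0,0],[0,0,0],[0,0,0],[0,0,0],[0,0,0],[0,0,0],[0,0,0],[0,0,0],[0,0,0],[0,0,0]]}}

```text
time: 2.65
position: [0.413, -0.2513, 0.248]
tool_rot: [-1.638, -2.676, 0.001]
ft_force: [-0.1, 1.2, -0.2]
grip_width: 0.688
grip_force: 0.0
```

```bash
python3 - <<'E'
from h import *
s=get_state();print(s['time'],s['position'],delta(s,[.4135,-.255,.099],.46))
a=get_image('wrist')[:,:,::-1].copy();cv2.imwrite('pics/w2.png',a);C=cam('wrist',s)
np.save('s2.npy',np.r_[s['position'],s['tool_rot']])
Rz=R.from_euler('z',.46);o=np.array([.4583,-.2335,0])
def q(l,w,z,x=0,y=0):return w2pix(C,Rz.apply([[x+sx*l/2,y+sy*w/2,z] for sx,sy in((1,1),(1,-1),(-1,-1),(-1,1))])+o)
for p,c in((q(.17,.11,.075),(0,255,0)),(q(.016,.07,.111,-.05),(0,0,255)),(q(.03,.032,.075,.03,.028),(255,0,0))):
    cv2.polylines(a,[p.astype(int)],True,c,1)
cv2.imwrite('pics/w2o.png',a)
E
```

```text
2.65 [ 0.41302971 -0.25130589  0.247957  ] (array([ -4. ,  -0.9, 148.9]), array([-0.003, -0.003,  0.012]))
```

View pics/w2o.png

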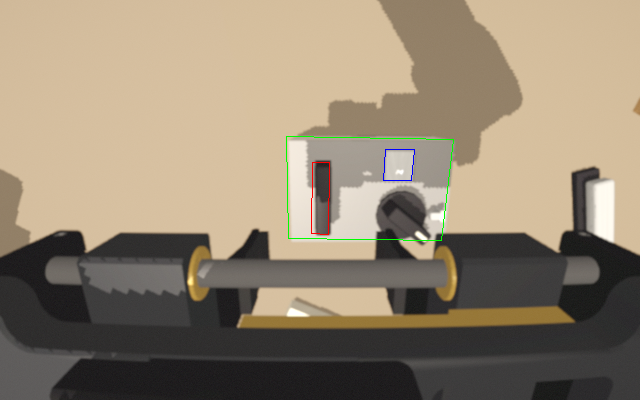

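The model overlay fits the lid. The handle bar sits about 1.5 px to the right, roughly 2 mm along +x. I'm descending.

Request:
{"fn": "send_rows", "kwargs": {"xyz": [[-4,1,5],[-4,1,18],[-4,1,35],[-4,1,53],[-4,1,71],[-4,1,89],[-4,1,105],[-4,1,118],[-4,1,127],[-4,1,130]], "dr": [[0,0,0.01],[0,0,0.01],[0,0,0.01],[0,0,0.01],[0,0,0.01],[0,0,0.01],[0,0,0.01],[0,0,0.01],[0,0,0.01],[0,0,0.01]], "jaw": 44}}

```text
time: 3.53
position: [0.4162, -0.2561, 0.1193]
tool_rot: [-1.656, -2.668, 0.002]
ft_force: [-1.4, 0.6, -0.2]
grip_width: 0.508
grip_force: 0.0
```

Request:
{"fn": "send_rows", "kwargs": {"xyz": [[0,0,3],[0,0,6],[0,0,9],[0,0,12],[0,0,15],[0,0,17],[0,0,19],[0,0,21],[0,0,21],[0,0,21]], "dr": [[0,0,0],[0,0,0],[0,0,0],[0,0,0],[0,0,0],[0,0,0],[0,0,0],[0,0,0],[0,0,0],[0,0,0]]}}

```text
time: 4.37
position: [0.4166, -0.2564, 0.0995]
tool_rot: [-1.657, -2.669, 0.0]
ft_force: [0.6, -0.6, -0.5]
grip_width: 0.511
grip_force: 0.0
```

Request:
{"fn": "send_rows", "kwargs": {"xyz": [[0,0,0],[0,0,0],[0,0,0],[0,0,0],[0,0,0],[0,0,0],[0,0,0],[0,0,0],[0,0,0],[0,0,0]], "dr": [[0,0,0],[0,0,0],[0,0,0],[0,0,0],[0,0,0],[0,0,0],[0,0,0],[0,0,0],[0,0,0],[0,0,0]], "jaw": 5, "grip_force": 40}}

```text
time: 5.2
position: [0.4164, -0.2565, 0.0996]
tool_rot: [-1.656, -2.669, 0.0]
ft_force: [-1.2, -0.0, 1.7]
grip_width: 0.18
grip_force: 40.0
```

Request:
{"fn": "send_rows", "kwargs": {"xyz": [[0,0,-2],[0,0,-6],[0,0,-12],[0,0,-20],[0,0,-30],[0,0,-40],[0,0,-50],[0,0,-58],[0,0,-63],[0,0,-65]], "dr": [[0,0,0],[0,0,0],[0,0,0],[0,0,0],[0,0,0],[0,0,0],[0,0,0],[0,0,0],[0,0,0],[0,0,0]]}}

```text
time: 6.03
position: [0.4173, -0.2566, 0.1658]
tool_rot: [1.656, 2.668, 0.002]
ft_force: [0.7, -0.5, -6.3]
grip_width: 0.179
grip_force: 40.0
```

```bash
python3 - <<'E'
from h import *
s=get_state();print(s['time'],s['position'],s['ft_force'],s['torque'],s['grip_width'])
a=get_image('wrist')[:,:,::-1].copy()
g=np.array([.5238,.198,0])+R.from_euler('z',.478).apply([-.05,0,0])
print(g,delta(s,[g[0],g[1],.1646],.478))
C=cam('wrist',s);Rt=R.from_rotvec(s['tool_rot']); 
# caddy frame in tool: yaw = tool y heading
y=Rt.as_matrix()[:2,1];yaw=np.arctan2(y[1],y[0]);Rz=R.from_euler('z',yaw);print('yaw',yaw)
o=s['position']-[0,0,.0996]-Rz.apply([-.05,0,0])
def q(l,w,z,x=0,y=0):return w2pix(C,Rz.apply([[x+sx*l/2,y+sy*w/2,z] for sx,sy in((1,1),(1,-1),(-1,-1),(-1,1))])+o)
for p,c in((q(.17,.11,.075),(0,255,0)),(q(.016,.07,.111,-.05),(0,0,255)),(q(.03,.032,.075,.03,.028),(255,0,0))):
    cv2.polylines(a,[p.astype(int)],True,c,1)
cv2.imwrite('pics/w3o.png',cv2.resize(a[60:300,170:490],None,fx=2.5,fy=2.5))
E
```

```text
6.0333 [ 0.41728859 -0.25657717  0.16579766] [ 0.68630969 -0.49278584 -6.27571677] [-0.14042234  0.09069197 -0.02281457] 0.1793976010368998
[0.47940416 0.17499979 0.        ] (array([359.1, 247.3,   1.3]), array([ 0.002,  0.001, -0.018]))
yaw 0.46002620161405716
```

View pics/w3o.png

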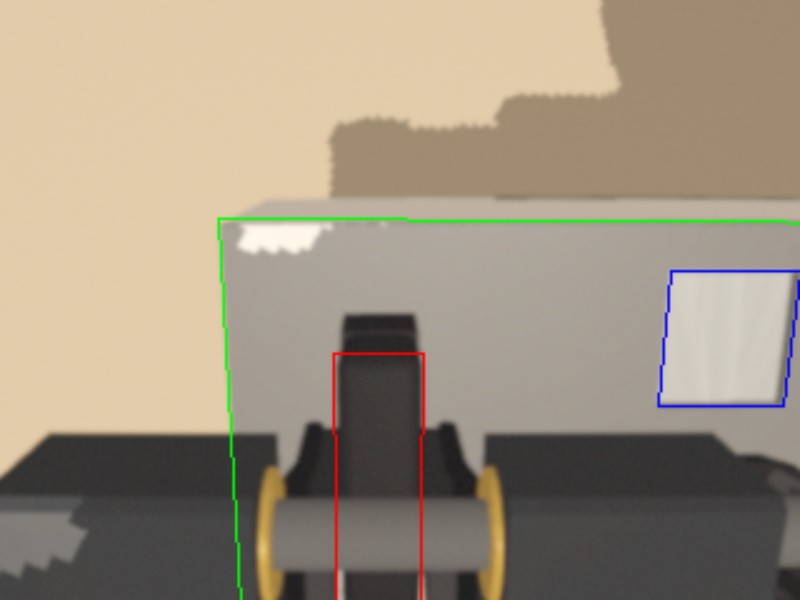

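The held caddy matches the model: lid edges and mouth line up. Carrying it to the cradle.

Request:
{"fn": "send_rows", "kwargs": {"xyz": [[6,4,0],[20,14,0],[42,29,0],[68,47,0],[94,65,0],[120,83,0],[146,101,0],[172,119,0],[198,137,0],[224,155,0]], "dr": [[0,0,0],[0,0,0],[0,0,-0.002],[0,0,-0.004],[0,0,-0.006],[0,0,-0.008],[0,0,-0.01],[0,0,-0.012],[0,0,-0.014],[0,0,-0.018]]}}

```text
time: 6.92
position: [0.4552, 0.0152, 0.1638]
tool_rot: [-1.631, -2.683, 0.001]
ft_force: [0.8, 0.9, -8.1]
grip_width: 0.177
grip_force: 39.9
```

Request:
{"fn": "send_rows", "kwargs": {"xyz": [[26,18,0],[52,35,0],[76,51,0],[98,66,0],[115,78,0],[126,85,0],[132,89,0],[134,90,0],[134,90,0],[134,90,0]], "dr": [[0,0,0],[0,0,0],[0,0,0],[0,0,0],[0,0,0],[0,0,0],[0,0,0],[0,0,0],[0,0,0],[0,0,0]]}}

```text
time: 7.75
position: [0.4743, 0.1718, 0.1643]
tool_rot: [1.635, 2.682, -0.002]
ft_force: [-0.5, -0.6, -7.8]
grip_width: 0.18
grip_force: 40.0
```

```bash
python3 - <<'E'
from h import *
s=get_state();print(s['time'],s['position'],s['ft_force'])
print(delta(s,[.4794,.175,.1046],.478))
a=get_image('wrist')[:,:,::-1].copy()
C=cam('wrist',s);Rz=R.from_euler('z',.478);o=np.array([.5238,.198,0])
for (l,w,z,c) in((.178,.118,.005,(0,255,0)),(.190,.130,0.0,(0,0,255))):
    p=w2pix(C,Rz.apply([[sx*l/2,sy*w/2,z] for sx,sy in((1,1),(1,-1),(-1,-1),(-1,1))])+o)
    cv2.polylines(a,[p.astype(int)],True,c,1)
b=get_image('top')[:,:,::-1].copy()
cv2.imwrite('pics/w4o.png',np.vstack([cv2.resize(a[40:290,100:500],None,fx=1.5,fy=1.5)[:,:500],np.zeros((1,500,3),np.uint8),cv2.resize(b[170:260,200:300],None,fx=2.4,fy=2.4)[:,:].repeat(1,1) if 0 else cv2.copyMakeBorder(cv2.resize(b[170:260,200:300],None,fx=2.4,fy=2.4),0,0,0,260,cv2.BORDER_CONSTANT)]))
E
```

```text
7.75 [0.47434218 0.17176044 0.16434629] [-0.47365085 -0.58952436 -7.83988152]
(array([ 0.6,  6. , 59.7]), array([-0.001,  0.001, -0.002]))
```

View pics/w4o.png

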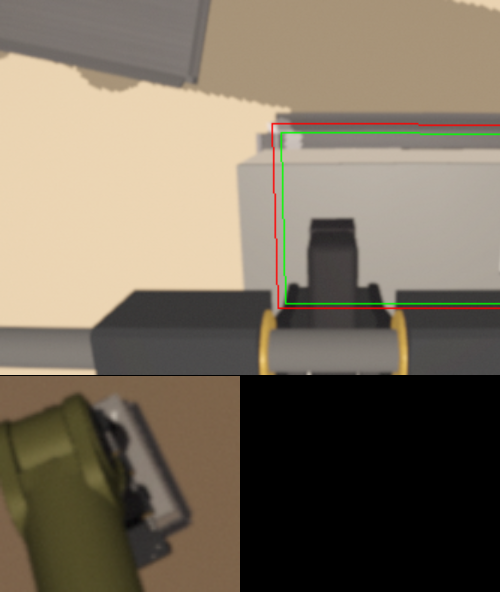

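```bash
python3 - <<'E'
from h import *
v=np.load('s1.npy');C1=cam('wrist',dict(position=v[:3],tool_rot=v[3:]));s=get_state();C2=cam('wrist',s)
Ri=R.from_euler('z',-.478)
f=lambda C,uv,z:(Ri.apply(pix2w(C,uv,z)-[.522,.197,0])*1000).round(1)
print(f(C1,[(262.5,173.7),(269.5,164.5),(269.5,170)],[.027,.027,.016]))
print(f(C2,[(272,128.7),(284,115.3),(292,133)],[.027,.027,.016]))
# right side / w1 : right rim outer top (698,85), far rim right end (675,60), floor edges
print(f(C1,[(240+698/4,150+85/4),(240+675/4,165),(240+138/4,190),(240+645/4,190)],[.027,.027,.005,.005]))
E
```

```text
[[-97.5  60.   27. ]
 [-87.7  71.9  27. ]
 [-90.   62.8  16. ]]
[[-98.2  60.   27. ]
 [-87.1  71.6  27. ]
 [-81.5  55.5  16. ]]
[[100.1  61.4  27. ]
 [ 92.   69.6  27. ]
 [-86.4  32.8   5. ]
 [ 89.8  31.1   5. ]]
```

Rim points from both views agree, so the cradle pose holds. I'll align, then lower.

Request:
{"fn": "send_rows", "kwargs": {"xyz": [[0.5,3,0],[1,6,0],[1,6,6],[1,6,13],[1,6,20],[1,6,26],[1,6,30],[1,6,33],[1,6,35],[1,6,35]], "dr": [[0,0,0],[0,0,0],[0,0,0],[0,0,0],[0,0,0],[0,0,0],[0,0,0],[0,0,0],[0,0,0],[0,0,0]]}}

```text
time: 8.68
position: [0.479, 0.1771, 0.1291]
tool_rot: [-1.632, -2.684, 0.001]
ft_force: [0.0, -0.0, -7.5]
grip_width: 0.179
grip_force: 40.0
```

Request:
{"fn": "send_rows", "kwargs": {"xyz": [[0,0,2],[0,0,4],[0,0,6],[0,0,8],[0,0,10],[0,0,12],[0,0,14],[0,0,16],[0,0,18],[0,0,18]], "dr": [[0,0,0],[0,0,0],[0,0,0],[0,0,0],[0,0,0],[0,0,0],[0,0,0],[0,0,0],[0,0,0],[0,0,0]]}}

```text
time: 9.52
position: [0.479, 0.1771, 0.1111]
tool_rot: [-1.632, -2.684, 0.001]
ft_force: [-0.4, 0.7, -8.9]
grip_width: 0.184
grip_force: 40.0
```

Request:
{"fn": "send_rows", "kwargs": {"xyz": [[0,0,1],[0,0,2],[0,0,3],[0,0,4],[0,0,4.5],[0,0,5],[0,0,5.5],[0,0,6],[0,0,6.5],[0,0,6.5]], "dr": [[0,0,0],[0,0,0],[0,0,0],[0,0,0],[0,0,0],[0,0,0],[0,0,0],[0,0,0],[0,0,0],[0,0,0]]}}

```text
time: 10.35
position: [0.4792, 0.1772, 0.105]
tool_rot: [-1.632, -2.684, 0.0]
ft_force: [-0.6, -0.1, -8.0]
grip_width: 0.18
grip_force: 40.0
```

Request:
{"fn": "send_rows", "kwargs": {"xyz": [[0,0,0.3],[0,0,0.6],[0,0,0.9],[0,0,1.2],[0,0,1.5],[0,0,1.5],[0,0,1.5],[0,0,1.5],[0,0,1.5],[0,0,1.5]], "dr": [[0,0,0],[0,0,0],[0,0,0],[0,0,0],[0,0,0],[0,0,0],[0,0,0],[0,0,0],[0,0,0],[0,0,0]]}}

```text
time: 11.18
position: [0.4793, 0.1772, 0.1046]
tool_rot: [-1.632, -2.684, -0.001]
ft_force: [-5.1, -3.0, 4.6]
grip_width: 0.179
grip_force: 39.9
```

The caddy is down at the predicted height with light contact. I'll release and rise.

Request:
{"fn": "send_rows", "kwargs": {"xyz": [[0,0,0],[0,0,0],[0,0,0],[0,0,0],[0,0,0],[0,0,0],[0,0,0],[0,0,0],[0,0,0],[0,0,0]], "dr": [[0,0,0],[0,0,0],[0,0,0],[0,0,0],[0,0,0],[0,0,0],[0,0,0],[0,0,0],[0,0,0],[0,0,0]], "jaw": 44}}

```text
time: 12.02
position: [0.4793, 0.1772, 0.1035]
tool_rot: [1.632, 2.684, 0.0]
ft_force: [-0.1, -1.0, -0.5]
grip_width: 0.504
grip_force: 0.0
```

Request:
{"fn": "send_rows", "kwargs": {"xyz": [[0,0,-4],[0,0,-12],[0,0,-25],[0,0,-40],[0,0,-55],[0,0,-70],[0,0,-85],[0,0,-97],[0,0,-100],[0,0,-100]], "dr": [[0,0,0],[0,0,0],[0,0,0],[0,0,0],[0,0,0],[0,0,0],[0,0,0],[0,0,0],[0,0,0],[0,0,0]]}}

```text
time: 12.85
position: [0.4799, 0.1775, 0.2049]
tool_rot: [1.632, 2.683, 0.004]
ft_force: [0.7, 0.8, -0.1]
grip_width: 0.506
grip_force: 0.0
```

```bash
python3 - <<'E'
from h import *
s=get_state();print(s['time'],s['position'],s['ft_force'])
a=get_image('wrist')[:,:,::-1].copy();cv2.imwrite('pics/w5.png',a);C=cam('wrist',s)
np.save('s5.npy',np.r_[s['position'],s['tool_rot']])
y=R.from_rotvec(s['tool_rot']).as_matrix()[:2,1];yaw=np.arctan2(y[1],y[0]);Rz=R.from_euler('z',yaw);print(yaw)
o=np.array([.4793,.1772,.005])+Rz.apply([.05,0,0]);print('caddy',o)
def q(l,w,z,x=0,y=0):return w2pix(C,Rz.apply([[x+sx*l/2,y+sy*w/2,z] for sx,sy in((1,1),(1,-1),(-1,-1),(-1,1))])+o)
def kb(th):
    r=R.from_euler('z',th-.7)
    return w2pix(C,Rz.apply(r.apply([[.023,.007,.126],[.023,-.007,.126],[-.023,-.007,.126],[-.023,.007,.126]])+[.03,-.02,0])+o)
for p,c in((q(.17,.11,.075),(0,255,0)),(q(.03,.032,.075,.03,.028),(255,0,0)),(kb(.1),(0,0,255))):
    cv2.polylines(a,[(p*4).astype(int)],True,c,1,shift=2)
cv2.imwrite('pics/w5o.png',cv2.resize(a[100:300,220:480],None,fx=3,fy=3))
E
```

```text
12.85 [0.47992036 0.17748098 0.20485606] [ 0.71899     0.76689958 -0.10175656]
0.47801857449763885
caddy [0.52369541 0.20020104 0.005     ]
```

View pics/w5o.png

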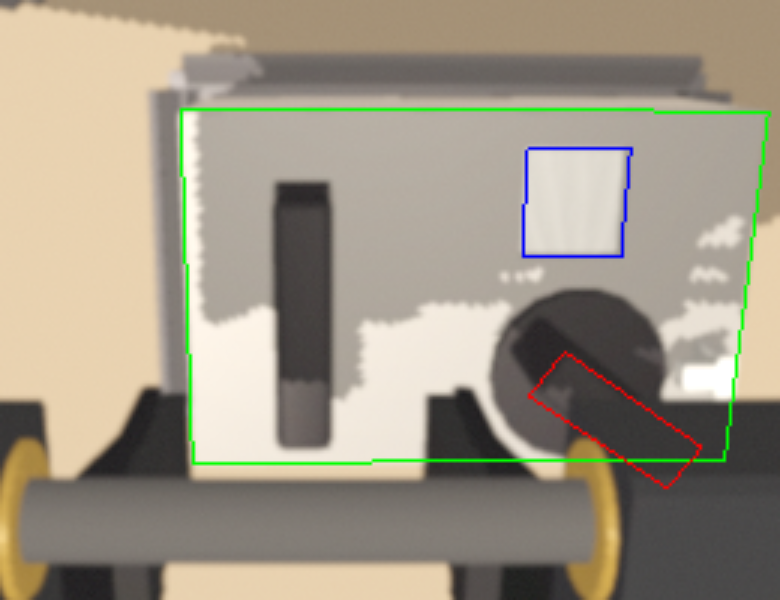

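The caddy sits as modelled: the lid and mouth overlays coincide with the picture and it lies inside the rim. Next I check the knob angle against the earlier picture, where the bar ran from about (393,208) to the lug end at (425,240), and work out the knob approach.

```bash
python3 - <<'E'
from h import *
v=np.load('s2.npy');C=cam('wrist',dict(position=v[:3],tool_rot=v[3:]))
Rz=R.from_euler('z',.46);o=np.array([.4583,-.2335,0])+Rz.apply([.001,0,0])
for th in(0,.1,.2): print(th,w2pix(C,Rz.apply(R.from_euler('z',th-.7).apply([[-.023,0,.126],[.023,0,.126],[.038,0,.095]])+[.03,-.02,0])+o).round(0).tolist())
s=get_state();k=np.array([.5237,.2002,.005])+R.from_euler('z',.478).apply([.03,-.02,0]);print(k,s['joint_positions'].round(2))
Rz=.478-.7+.1+np.pi/2
print(delta(s,[k[0],k[1],.19],Rz))
a=cv2.imread('pics/w2.png');cv2.imwrite('pics/kn.png',cv2.resize(a[130:250,280:460],None,fx=4.4,fy=4.4,interpolation=cv2.INTER_CUBIC))
E
```

```text
0 [[391.0, 210.0], [426.0, 241.0], [426.0, 238.0]]
0.1 [[389.0, 212.0], [428.0, 239.0], [429.0, 235.0]]
0.2 [[388.0, 214.0], [429.0, 237.0], [431.0, 232.0]]
[0.55953759 0.19624179 0.005     ] [-0.78  0.04  0.38  1.85 -0.02  1.25  0.09]
(array([-20. ,  79.9,  13.8]), array([ 0.001,  0.   , -0.971]))
```

The angle is about 0.05. Turning and moving above the knob.

Request:
{"fn": "send_rows", "kwargs": {"xyz": [[-2,8,0],[-5,20,0],[-8,32,0],[-11,44,0],[-14,56,0],[-17,68,0],[-19,76,0],[-20,80,5],[-20,80,10],[-20,80,14]], "dr": [[0,0,-0.1],[0,0,-0.21],[0,0,-0.32],[0,0,-0.43],[0,0,-0.54],[0,0,-0.65],[0,0,-0.76],[0,0,-0.85],[0,0,-0.92],[0,0,-0.92]], "jaw": 50}}

```text
time: 13.73
position: [0.559, 0.1959, 0.1876]
tool_rot: [-0.269, -3.128, 0.003]
ft_force: [0.1, -0.2, -0.9]
grip_width: 0.58
grip_force: 0.0
```

```bash
python3 - <<'E'
from h import *
s=get_state();print(s['time'],s['position'],s['joint_positions'].round(2))
print(delta(s,[.5595,.1962,.119],.478-.65+np.pi/2))
E
```

```text
13.7333 [0.55896387 0.19587368 0.18764452] [-0.68  0.23  0.34  1.68 -0.08  1.24  1.08]
(array([-0.6,  0.5, 68.6]), array([-0.002, -0.002,  0.001]))
```

Request:
{"fn": "send_rows", "kwargs": {"xyz": [[0,0.5,6],[0,0.5,15],[0,0.5,25],[0,0.5,35],[0,0.5,45],[0,0.5,53],[0,0.5,60],[0,0.5,65],[0,0.5,68],[0,0.5,68]], "dr": [[0,0,0],[0,0,0],[0,0,0],[0,0,0],[0,0,0],[0,0,0],[0,0,0],[0,0,0],[0,0,0],[0,0,0]]}}

```text
time: 14.57
position: [0.5593, 0.1966, 0.1209]
tool_rot: [-0.271, -3.129, 0.001]
ft_force: [-0.5, 0.3, 0.2]
grip_width: 0.577
grip_force: 0.0
```

Request:
{"fn": "send_rows", "kwargs": {"xyz": [[0,0,0],[0,0,0],[0,0,0],[0,0,0],[0,0,0],[0,0,0],[0,0,0],[0,0,0],[0,0,0],[0,0,0]], "dr": [[0,0,0],[0,0,0],[0,0,0],[0,0,0],[0,0,0],[0,0,0],[0,0,0],[0,0,0],[0,0,0],[0,0,0]], "jaw": 5, "grip_force": 40}}

```text
time: 15.4
position: [0.5596, 0.1965, 0.1217]
tool_rot: [0.271, 3.13, -0.0]
ft_force: [-1.0, -1.5, 1.8]
grip_width: 0.161
grip_force: 40.0
```

Gripped at 14 mm. Pushing in.

Request:
{"fn": "send_rows", "kwargs": {"xyz": [[0,0,1],[0,0,2],[0,0,3],[0,0,4],[0,0,5],[0,0,6],[0,0,7],[0,0,7.5],[0,0,8],[0,0,8]], "dr": [[0,0,0],[0,0,0],[0,0,0],[0,0,0],[0,0,0],[0,0,0],[0,0,0],[0,0,0],[0,0,0],[0,0,0]]}}

```text
time: 16.23
position: [0.5597, 0.1966, 0.1143]
tool_rot: [0.271, 3.13, 0.0]
ft_force: [-2.9, -1.3, 8.2]
grip_width: 0.155
grip_force: 40.0
```

Request:
{"fn": "send_rows", "kwargs": {"xyz": [[0,0,0.4],[0,0,0.5],[0,0,0.5],[0,0,0.5],[0,0,0.5],[0,0,0.5],[0,0,0.5],[0,0,0.5],[0,0,0.5],[0,0,0.5]], "dr": [[0,0,0],[0,0,-0.05],[0,0,-0.12],[0,0,-0.19],[0,0,-0.26],[0,0,-0.33],[0,0,-0.4],[0,0,-0.47],[0,0,-0.54],[0,0,-0.6]]}}

```text
time: 17.07
position: [0.5597, 0.1964, 0.114]
tool_rot: [-0.671, 3.069, -0.0]
ft_force: [-3.6, -2.6, 8.1]
grip_width: 0.161
grip_force: 40.0
```

Request:
{"fn": "send_rows", "kwargs": {"xyz": [[0,0,0],[0,0,0],[0,0,0],[0,0,0],[0,0,0],[0,0,0],[0,0,0],[0,0,0],[0,0,0],[0,0,0]], "dr": [[0,0,-0.07],[0,0,-0.14],[0,0,-0.21],[0,0,-0.28],[0,0,-0.35],[0,0,-0.42],[0,0,-0.49],[0,0,-0.55],[0,0,-0.6],[0,0,-0.6]]}}

```text
time: 17.9
position: [0.5598, 0.1963, 0.114]
tool_rot: [-1.546, 2.735, -0.0]
ft_force: [-3.1, -2.2, 7.7]
grip_width: 0.156
grip_force: 40.0
```

```bash
python3 - <<'E'
from h import *
s=get_state();print(s['time'],s['position'],s['ft_force'],s['torque'],s['joint_positions'].round(2))
y=R.from_rotvec(s['tool_rot']).as_matrix()[:2,1];print('theta',(np.arctan2(y[1],y[0])-.478+.7-np.pi/2))
E
```

```text
17.9 [0.55976684 0.19631922 0.11402949] [-3.05711157 -2.19662005  7.7175017 ] [-0.56911184  0.75711748  0.03818496] [-0.52  0.29  0.17  1.75 -0.05  1.1   2.26]
theta 1.2510611397143077
```

The turn reached about 1.25 with low torque, so it is past the stop. I'll let the knob rise, then release and retreat.

Request:
{"fn": "send_rows", "kwargs": {"xyz": [[0,0,-1],[0,0,-2],[0,0,-3],[0,0,-4],[0,0,-5],[0,0,-6],[0,0,-7],[0,0,-7.5],[0,0,-8],[0,0,-8]], "dr": [[0,0,0],[0,0,0],[0,0,0],[0,0,0],[0,0,0],[0,0,0],[0,0,0],[0,0,0],[0,0,0],[0,0,0]]}}

```text
time: 18.73
position: [0.5597, 0.1963, 0.121]
tool_rot: [1.543, -2.736, 0.001]
ft_force: [0.3, -3.3, 4.0]
grip_width: 0.16
grip_force: 40.0
```

Request:
{"fn": "send_rows", "kwargs": {"xyz": [[0,0,0],[0,0,0],[0,0,0],[0,0,0],[0,0,0],[0,0,0],[0,0,0],[0,0,0],[0,0,0],[0,0,0]], "dr": [[0,0,0],[0,0,0],[0,0,0],[0,0,0],[0,0,0],[0,0,0],[0,0,0],[0,0,0],[0,0,0],[0,0,0]], "jaw": 40}}

```text
time: 19.57
position: [0.5596, 0.1967, 0.1211]
tool_rot: [-1.543, 2.736, 0.0]
ft_force: [-0.6, 0.4, -0.1]
grip_width: 0.461
grip_force: 0.0
```

Request:
{"fn": "send_rows", "kwargs": {"xyz": [[0,0,-3],[0,0,-10],[0,0,-22],[0,0,-36],[0,0,-52],[0,0,-68],[0,0,-84],[0,0,-100],[0,0,-110],[0,0,-115]], "dr": [[0,0,0],[0,0,0],[0,0,0],[0,0,0],[0,0,0],[0,0,0],[0,0,0.05],[0,0,0.1],[0,0,0.15],[0,0,0.15]]}}

```text
time: 20.4
position: [0.5607, 0.1971, 0.2395]
tool_rot: [-1.33, 2.841, -0.0]
ft_force: [-0.1, -0.2, -0.3]
grip_width: 0.459
grip_force: 0.0
```

```bash
python3 - <<'E'
from h import *
s=get_state();print(s['time'],s['position'],s['ft_force'])
print(R.from_rotvec(s['tool_rot']).as_matrix().round(2))
a=get_image('wrist')[:,:,::-1].copy();C=cam('wrist',s)
Rz=R.from_euler('z',.478);o=np.array([.5237,.2002,.005])
print(w2pix(C,Rz.apply([[.03,.028,.075],[.03,-.02,.126],[-.05,0,.111]])+o))
E
```

```text
20.4 [0.5606533  0.19707602 0.23949207] [-0.13483016 -0.2036334  -0.34513082]
[[-0.64 -0.77  0.  ]
 [-0.77  0.64  0.  ]
 [-0.   -0.   -1.  ]]
[[365.59053574 204.75352999]
 [322.30461393 200.65537463]
 [381.13866612 120.44749186]]
```

```bash
python3 - <<'E'
from h import *
s=get_state();a=get_image('wrist')[:,:,::-1].copy();C=cam('wrist',s)
Rz=R.from_euler('z',.478);o=np.array([.5237,.2002,.005])
p=w2pix(C,Rz.apply([[sx*.085,sy*.055,.075] for sx,sy in((1,1),(1,-1),(-1,-1),(-1,1))])+o)
cv2.polylines(a,[p.astype(int)],True,(0,255,0),1)
cv2.imwrite('pics/w6.png',cv2.resize(a[60:285,230:490],None,fx=2.6,fy=2.6,interpolation=cv2.INTER_CUBIC))
E
```

```text
(no output)
```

View pics/w6.png

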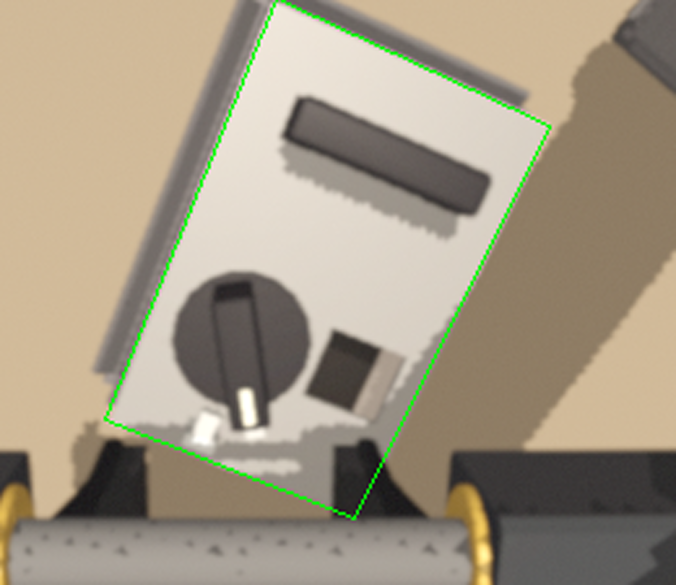

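The bar reads about 1.18 to 1.25, past the stop, and the mouth shows dark with a light strip on its +y side. That strip could be an inner wall seen obliquely, or the shutter. I'll move the camera over the mouth and measure it numerically.

Request:
{"fn": "send_rows", "kwargs": {"xyz": [[-5,3,0],[-15,8,0],[-28,14,0],[-42,21,0],[-56,28,0],[-70,35,0],[-80,40,0],[-87,43,0],[-89,44,0],[-89,44,0]], "dr": [[0,0,0],[0,0,0],[0,0,0],[0,0,0],[0,0,0],[0,0,0],[0,0,0],[0,0,0],[0,0,0],[0,0,0]]}}

```text
time: 21.33
position: [0.5826, 0.294, 0.2356]
tool_rot: [1.335, -2.843, 0.0]
ft_force: [-0.5, -0.1, -0.9]
grip_width: 0.463
grip_force: 0.0
```

```bash
python3 - <<'E'
from h import *
s=get_state();g=cv2.cvtColor(get_image('wrist'),cv2.COLOR_RGB2GRAY);C=cam('wrist',s);print(s['time'],s['position'])
Rz=R.from_euler('z',.478);o=np.array([.5237,.2002,.005])
xs=np.arange(10,52,3);ys=np.arange(48,6,-3)
P=np.array([[x/1e3,y/1e3,.075] for y in ys for x in xs]);p=w2pix(C,Rz.apply(P)+o).astype(np.float32)
v=cv2.remap(g,p[:,0].reshape(len(ys),-1),p[:,1].reshape(len(ys),-1),1)
print('x',xs)
for y,r in zip(ys,v):print(y,r)
# knob bar orientation: rectify at bar-top height
c=w2pix(C,Rz.apply([[.03,-.02,.126]])+o);print(c)
E
```

```text
21.3333 [0.5825605  0.29403834 0.23561065]
x [10 13 16 19 22 25 28 31 34 37 40 43 46 49]
48 [219 218 218 217 218 217 217 216 216 215 215 215 214 214]
45 [219 219 209 210 208 208 204 204 205 205 202 200 213 214]
42 [220 217  93  77  73  67  72  73  83  99  99 112 212 214]
39 [220 216  90  64  64  62  63  63  77  99  98 113 211 214]
36 [220 218  98  62  63  64  63  63  80 100  99 113 212 215]
33 [221 219  90  63  64  64  63  63  76 101  99 109 212 215]
30 [222 220 102  64  64  64  65  63  76 102 100 111 213 215]
27 [222 219  99  64  65  66  66  64  85 102 101 109 212 216]
24 [222 221 106  64  65  65  64  65  66  85  83 104 212 216]
21 [223 221 104  62  64  65  65  63  65  64  63  80 211 216]
18 [223 221 108  64  63  65  64  64  65  64  64  80 211 216]
15 [222 221 112  63  64  63  63  62  64  64  63  81 210 216]
12 [223 223 185 183 185 180 184 188 187 183 187 192 215 216]
9 [223 223 223 222 221 221 219 214 214 203 216 216 217 216]
[[263.52679761  91.3603617 ]]
```

From above, the whole 30 x 32 mm mouth is dark. The shutter is clear and the strip was an inner wall. Handing in.

```bash
python3 -c "
from bench import *
print(close_job())"
```

```text
the job is handed in; nothing more can be done
None
```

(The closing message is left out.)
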